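Show the sanded end of a wreck-timber sample to the ring-count camera

ROBOT

A 6-joint arm with a two-finger parallel gripper is mounted at the origin on the work surface. World frame = base frame: x ahead of the robot, y to its left, z up, the work surface at z = 0. Lengths are in m, angles in degrees, forces in N, time in s.
With the tool pointing down it reaches from about 0.225 to 0.875 m from the base axis. Payload 3.4 kg.
Tool frame: the origin (TCP) lies on the centre line of the jaws, within the pads' length; the fingertips stand 19 mm ahead of it and the grasp point (between the pads) is the TCP (bot.tcp_to_tips is the distance from the TCP to the fingertips, in m); z points along the fingers, y is the line along which they close (so a half turn about z gives the same grasp; the last joint's range is limited). The gripper opens to 85 mm and grips with 20 to 120 N. Pads are 22 mm wide; open, the fingers measure 114 mm over their backs; the gripper's body (76 mm by 85 mm) begins 54 mm behind the grasp point. The pads swing forward as they close: fully open they stand 13 mm farther back than shut.
Start: joints at [-6.933, 15.808, 86.224, -0, 77.962, -6.933], TCP at [0.575, -0, 0.25] pointing down, gripper open.
Joint ranges: [-165.64, 165.64], [-43.16, 119.46], [12.63, 154.43], [-67.54, 247.53], [6.08, 155.33], [-154.97, 154.97]. Speed limits (degrees/s): [147.25, 147.25, 180, 180, 180, 180].

INTERFACE

Orientations are given as [roll, pitch, yaw] about the fixed x, y, z axes, in that order (R = Rz(yaw) Ry(pitch) Rx(roll)).
In Python, from rig import sensors, eyes, job, models, bot gives the robot as it stands.
- The arm moves only by the tool step_arm, never from a script. Its argument "targets" is a list of rows, each a list of 7 numbers: the turn, a rotation vector about the tool's x, y, z in degrees, then the shift along the tool's x, y, z in mm, then the opening, from 0 (shut) to 1 (fully open). A call has 1 to 20 rows; each row is the pose to reach, as a shift and turn from the pose commanded when the call began, along the tool's axes at that moment; what a row does not reach only later rows make up. A row lasts 1/10 s, in which the tool goes at most 50 mm and 8.59 degrees, less where a joint would pass 70% of its speed; a pose out of reach is approached as far as the arm can. A call with a gripper value outside its range is refused whole. The fingers move at their own pace and stop on an object; "grip_force" is the grip in N (left out, the last holds). Time passes only in rows, so rows that repeat a pose let the fingers close. It gives the time, the measured TCP pose, the force, the opening and the grip force at its end, in the units of the state.
- sensors.state(): the state, without advancing time (a new reading comes with each control period).
- eyes.snapshot(name): name is "scene" or "side" or "wrist"; returns (picture, depth): 384x512x3 uint8, red, green, blue; 384x512 float32, m along the optical axis (not along the pixel's ray), 0 where there is no reading.
- eyes.camera_model(name): a dict with "fx", "fy", "cx", "cy" (pixels), "k1" (the pictures are not rectified: a ray, as slopes to the right and down, at radius r is drawn at 1 + k1 r^2 times it, then the intrinsics apply), "camera_from_world" (4x4, takes a point from world to camera coordinates); the wrist camera has in their place "hand_eye" (4x4, takes a point from camera to tool coordinates, whose origin is the TCP and whose axes are the flange's). Camera axes: x right, y down, z forward; pixel columns grow to the right and rows downward; lengths in m; the calibration is good to about 2 mm. A picture is of the moment at which its call begins: read the wrist's pose just before it. camera_model takes no time and is no camera call.
- job.sign_off(): hands the job in; it is judged then, once.
Trained networks look in the newest picture that a camera, given by its name, has taken for a name from the list of things; names that differ only in an ending like _2 or _b are one class to them, and where a whole thing is asked for, a point or a joint stands for the part that bears it (a point fixed in the world has none). Each returns a list of dicts, best first, with "confidence" (0 to 1); they miss things now and then, are a little off and sometimes report something else, mostly with a low value. They report only what shows in the picture. A call takes as long as a camera call. They do not tell look-alikes from the thing itself.
- models.search_frame(camera, name): "position" ([x, y, z] in m, in the coordinates of the camera as it stood for that picture, good to about 4 mm: the middle of the surface that is visible of it).
- models.mark_of(camera, name): "position" ([x, y, z] in m, in the coordinates of the camera as it stood for that picture, good to about 4 mm: a listed point, or the origin of a listed thing).
The state is a dict: "time": time; "q": joint angles; "dq": joint speeds; "joint_efforts": joint torques, N m; "tool_pos": TCP position; "tool_rot": TCP orientation; "contact_force": force on the tool from outside, world axes, zero at the start; "wrist_torque": the same for the moment, N m; "finger_gap": finger opening in m; "finger_force": force on a finger pad.
Only numpy, scipy, OpenCV 4.12 (cv2) and the standard library are available. Lean on these libraries where they do the work, as an engineer would, in place of code of your own. Each camera call takes 0.05 s, during which the arm holds its last target. There are 200 camera calls.

TASK

From the tray of wet timber samples take the one with the grey tag and hold its pale sanded end up to the camera on the column stand: end face centred on the lens, square to it and about 10 cm in front of the ring light, with the grey tag on the camera's upper side so that the picture comes out upright. Do not knock the camera or its stand, and leave the other samples and everything else on the bench where they are. Finish while still holding the sample there, steady in the air, for the exposure; do not put it down.

Things in the scene. Friction and masses are not known exactly. Their poses are not given: they have to be found in the camera images.
- sample: The wanted sample: a reddish-brown oak block 110 mm long (its x), 48 mm wide (y), 45 mm high (z), 0.2 to 0.35 kg, rigid; grip it by its two long sides. Grey tag on its top (+z). The +x end is sanded pale with growth rings, the other end dark. Origin: centre of the underside, so the block's centre is 22.5 mm up z. It lies tag up in the tray; the order of the three samples varies.
- sawn_face (a point): Centre of the pale sanded end face of the sample, 55 mm along x and 22.5 mm up z from the sample's origin; axes as the sample's.
- focus (a point): Point of sharp focus, on the optical axis 100 mm in front of the ring light's face. Axes are the camera's: x out of the lens along the view, z the camera's up, y its left. The camera stands at the robot's left, looking roughly to the robot's right (-y) and 5 to 22 degrees down; height 170 to 320 mm; place, heading, height and tilt differ at each start and then stay.
- lens (a point): Centre of the front of the lens, flush with the white ring light (98 mm outer diameter), same axes as focus. The camera behind it is black, 126 mm wide, reaching 145 mm back from this point.
- stand: The camera's column stand: dark steel base 270 x 240 mm, 22 mm high, with a 32 mm steel column rising to 476 mm that carries the carriage and camera. Origin: on the bench, under the base, about 145 mm behind the lens; its x points where the camera looks. Heavy and fixed to the bench; the carriage and tilt head are clamped.
- tray: Blue-grey open tray, 240 mm (x) by 350 mm (y), walls 32 mm high and 4 mm thick; its floor is 4 mm above the bench. Fixed. Origin: centre of its underside. The three samples lie in it side by side, lengths roughly along its x, about 105 mm apart centre to centre along its y. Beyond it, at the back of the bench, lie two big fixed timbers up to 90 mm high.
- other_a: Dark brown sample with a yellow tag, same size as the wanted one, no pale end; stays in the tray. Origin: centre of the underside.
- other_b: Nearly black sample with a yellow tag, same size, no pale end; stays in the tray. Origin: centre of the underside.
- spray: Clear water spray bottle with white and red trigger head, 72 mm across, 206 mm tall, standing loose on the bench at the robot's left. Origin: centre of the underside.
- brush: Loose hand brush lying on the bench at the right. Origin: centre of its underside.
- tape: Loose roll of yellow masking tape lying flat, 90 mm across, 24 mm high, at the left of the robot. Origin: centre of the underside.
Things that resemble listed ones, but are neither listed nor needed, are in the scene too. Leave any blue or green look-alike of the sample alone.

How it is judged:
By the outcome, as a careful person would: the job done as asked, in the order asked, and still so for the second after the job is handed in, while the arm keeps its last pose, push and grip.
It also fails if it takes over 35 s, if anything falls off the work surface, if the arm or the gripper's body presses on something with over 40 N, if the wrist force passes 120 N, or if a joint passes its speed limit or range.

## Working session

There is one attempt and no reset: what is moved stays moved. The work goes in short steps, Python scripts to look and compute and a tool call to move; the robot and the scene stay as the last step left them, time stands still between calls to the robot, and variables do not carry over. Pictures are saved under pics/ and viewed, at most 10 in all, crops included, and the job is handed in when it is done.

Besides the shell and the picture viewer there is one more tool, called after "Call:" by a JSON object that holds its "api" and its "payload", one argument or row to a line. step_arm: Moves the arm, as the interface text tells. Its arguments: {"type":"object","properties":{"targets":{"type":"array","items":{"type":"array","items":{"type":"number"}}},"grip_force":{"type":"number"}},"required":["targets"]}

```bash
mkdir -p pics; ls
cat > h.py <<'E'
import numpy as np, cv2
from scipy.spatial.transform import Rotation as R
from rig import sensors, eyes, job, models, bot
def tcp():
    s=sensors.state(); T=np.eye(4); T[:3,3]=s['tool_pos']; T[:3,:3]=R.from_euler('xyz',s['tool_rot'],degrees=True).as_matrix(); return T
def wfc(name):
    m=eyes.camera_model(name)
    return tcp()@m['hand_eye'] if name=='wrist' else np.linalg.inv(m['camera_from_world'])
def cloud(name,depth,W):
    m=eyes.camera_model(name); v,u=np.mgrid[:384,:512]
    xd=(u-m['cx'])/m['fx']; yd=(v-m['cy'])/m['fy']; x,y=xd.copy(),yd.copy()
    for _ in range(8):
        f=1+m['k1']*(x*x+y*y); x,y=xd/f,yd/f
    P=np.stack([x*depth,y*depth,depth],-1)@W[:3,:3].T+W[:3,3]
    P[depth<=0]=np.nan
    return P
def show(name,fn):
    W=wfc(name); p,d=eyes.snapshot(name); cv2.imwrite(f'pics/{fn}.png',p[:,:,::-1]); np.savez(f'pics/{fn}.npz',p=p,d=d,W=W); return p,d,W
E
python3 - <<'E'
from h import *
for c in ('scene','side','wrist'):
    p,d,W=show(c,c+'0'); 
    for n in ('sample','sawn_face','focus','lens','stand','tray','other_a','spray'):
        for f in ('mark_of',):
            for r in getattr(models,f)(c,n)[:3]:
                print(c,n,f,round(r['confidence'],2),np.round(W[:3,:3]@r['position']+W[:3,3],3))
a=cv2.imread('pics/scene0.png');b=cv2.imread('pics/side0.png');
cv2.imwrite('pics/both.png',cv2.resize(np.hstack([a,b]),(800,300)))
print(sensors.state()['time'],W[:3,3])
E
```

```text
pics
scene sample mark_of 0.82 [ 0.173 -0.314 -0.002]
scene sample mark_of 0.78 [ 0.531 -0.266  0.01 ]
scene sample mark_of 0.42 [ 0.537 -0.166  0.001]
scene sawn_face mark_of 0.94 [ 0.169 -0.256  0.021]
scene sawn_face mark_of 0.65 [0.512 0.131 0.021]
scene focus mark_of 0.54 [ 0.407 -0.503 -0.001]
scene focus mark_of 0.43 [ 0.586 -0.278  0.027]
scene lens mark_of 0.81 [0.465 0.318 0.255]
scene lens mark_of 0.32 [ 0.409 -0.504 -0.003]
scene stand mark_of 0.71 [0.504 0.457 0.   ]
scene stand mark_of 0.53 [ 0.527 -0.163  0.001]
scene other_a mark_of 0.89 [ 0.523 -0.166  0.003]
scene other_a mark_of 0.81 [ 0.566 -0.067  0.008]
scene other_a mark_of 0.15 [ 0.408 -0.502  0.001]
scene spray mark_of 0.6 [0.264 0.33  0.004]
side sample mark_of 0.92 [0.549 0.171 0.003]
side sample mark_of 0.59 [ 0.53  -0.261  0.005]
side sample mark_of 0.38 [ 0.166 -0.312 -0.002]
side sawn_face mark_of 0.77 [0.514 0.13  0.023]
side sawn_face mark_of 0.67 [ 0.581 -0.274  0.028]
side lens mark_of 0.73 [0.465 0.316 0.252]
side lens mark_of 0.72 [ 0.41  -0.506  0.001]
side stand mark_of 0.97 [0.51  0.456 0.003]
side tray mark_of 0.71 [ 0.54  -0.162 -0.002]
side tray mark_of 0.63 [ 0.584 -0.275  0.026]
side tray mark_of 0.5 [ 0.53  -0.164  0.004]
side other_a mark_of 0.64 [ 0.568 -0.068  0.002]
side spray mark_of 0.76 [0.271 0.335 0.004]
wrist sample mark_of 0.72 [ 0.541 -0.165 -0.002]
wrist sawn_face mark_of 0.73 [0.511 0.136 0.022]
wrist sawn_face mark_of 0.33 [ 0.539 -0.167  0.   ]
wrist tray mark_of 0.78 [ 0.542 -0.166  0.   ]
wrist other_a mark_of 0.91 [ 0.527 -0.168  0.007]
wrist other_a mark_of 0.67 [ 0.567 -0.069  0.004]
1.35 [0.57569394 0.06625524 0.37358434]
```

View pics/both.png

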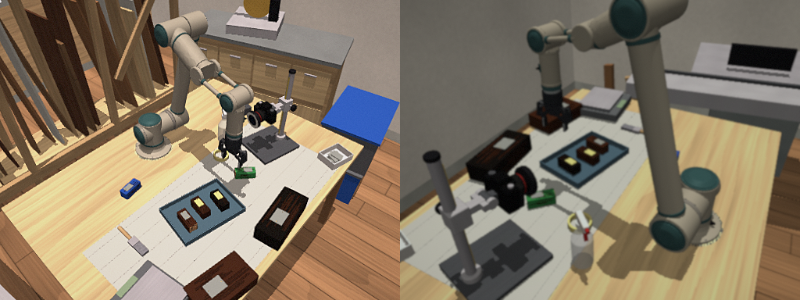

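View pics/wrist0.png

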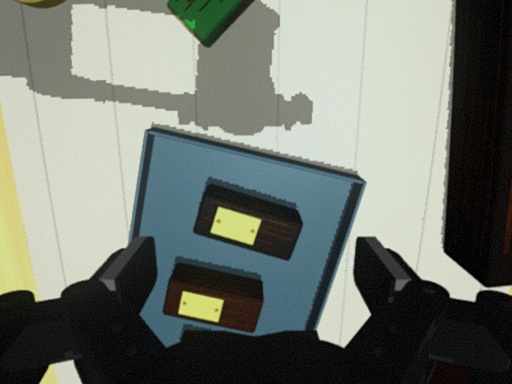

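The green look-alike is at the top of the wrist picture (210,15). The tray holds two yellow-tag samples at (245,225) and (210,300). The grey-tag one is third, at about (187,217) in the combined picture, i.e. y ≈ -0.265. Next I'll get the lens axis by tilting the wrist camera toward the camera.

Run:
```python
from h import *
s=sensors.state(); print(s['tool_rot'],s['tool_pos']); m=eyes.camera_model('wrist'); print(np.round(m['hand_eye'],3),m['fx'],m['cx'],m['cy'])
print(np.round(tcp()[:3,:3],2))
T=np.eye(4)
z=np.array([0,np.sin(np.radians(60)),-.5]);x=np.array([1.,0,0]) if tcp()[0,0]>0 else np.array([-1.,0,0])
y=np.cross(z,x); Rt=np.stack([x,y,z],1); Rc=tcp()[:3,:3]
print(R.from_matrix(Rc.T@Rt).as_rotvec(degrees=True), Rc.T@(np.array([.46,-.08,.22])-tcp()[:3,3]))
# tray samples from scene cloud
z=np.load('pics/scene0.npz');P=cloud('scene',z['d'],z['W']);p=z['p']
m=(abs(P[...,0]-.53)<.09)&(abs(P[...,1]+.265)<.06)&(P[...,2]>.03)&(P[...,2]<.07)
Q=P[m]; print(len(Q),Q.mean(0)); 
t=Q[Q[:,2]>.045]; r=cv2.minAreaRect((t[:,:2]*1000).astype('f4')); print(r, np.median(t[:,2]))
hi=p[m]; b=hi.astype(int).sum(1)>360; print('bright',b.sum(),np.round(np.c_[Q[b],hi[b]][::8],3))
```

```text
[ 1.79994256e+02 -7.71320634e-04  9.00015127e+01] [5.75044166e-01 6.16823845e-06 2.50325993e-01]
[[ 0.    -0.965 -0.263  0.066]
 [ 1.     0.    -0.     0.001]
 [ 0.    -0.263  0.965 -0.123]
 [ 0.     0.     0.     1.   ]] 332.2177355013092 254.741120067456 186.0450386867893
[[-0.  1.  0.]
 [ 1.  0.  0.]
 [ 0.  0. -1.]]
[-46.7192422   46.72612238 -80.92390722] [-0.08000354 -0.11504932  0.03031338]
405 [ 0.53471038 -0.26980212  0.04826406]
((531.825927734375, -265.59490966796875), (48.434696197509766, 114.50223541259766), 75.41876983642578) 0.05067186042648364
bright 85 [[ 4.97e-01 -2.49e-01  5.30e-02  1.71e+02  1.68e+02  1.61e+02]
 [ 4.94e-01 -2.62e-01  5.10e-02  1.74e+02  1.73e+02  1.64e+02]
 [ 4.94e-01 -2.68e-01  5.00e-02  1.78e+02  1.77e+02  1.69e+02]
 [ 5.16e-01 -2.47e-01  4.90e-02  1.80e+02  1.76e+02  1.66e+02]
 [ 5.21e-01 -2.53e-01  5.40e-02  1.75e+02  1.73e+02  1.63e+02]
 [ 5.23e-01 -2.55e-01  5.10e-02  1.73e+02  1.69e+02  1.60e+02]
 [ 5.19e-01 -2.61e-01  4.80e-02  1.72e+02  1.68e+02  1.60e+02]
 [ 5.19e-01 -2.67e-01  4.80e-02  1.76e+02  1.69e+02  1.61e+02]
 [ 5.22e-01 -2.74e-01  5.10e-02  1.83e+02  1.79e+02  1.70e+02]
 [ 5.29e-01 -2.77e-01  5.40e-02  1.83e+02  1.81e+02  1.72e+02]
 [ 5.88e-01 -2.55e-01  4.30e-02  1.42e+02  1.29e+02  1.11e+02]]
```

Call:
{"api": "step_arm", "payload": {
  "targets": [
    [0, 75, 0, 0, -115, 30, 1],
    [0, 75, 0, 0, -115, 30, 1],
    [0, 75, 0, 0, -115, 30, 1],
    [0, 75, 0, 0, -115, 30, 1],
    [0, 75, 0, 0, -115, 30, 1],
    [0, 75, 0, 0, -115, 30, 1],
    [0, 75, 0, 0, -115, 30, 1],
    [0, 75, 0, 0, -115, 30, 1],
    [0, 75, 0, 0, -115, 30, 1],
    [0, 75, 0, 0, -115, 30, 1],
    [0, 75, 0, 0, -115, 30, 1],
    [0, 75, 0, 0, -115, 30, 1]
  ]
}}

```text
time: 2.55
tool_pos: [0.4601, 0.0003, 0.2211]
tool_rot: [179.6, -74.8, 90.5]
contact_force: [-1.2, 0.1, 0.1]
finger_gap: 0.0852
finger_force: 0.0
```

Run:
```python
from h import *
p,d,W=show('wrist','lens1')
print(sensors.state()['tool_pos'],sensors.state()['tool_rot'],sensors.state()['time'])
for n in ('lens','stand','spray','focus'):
    for r in models.mark_of('wrist',n)[:2]: print(n,round(r['confidence'],2),np.round(W[:3,:3]@r['position']+W[:3,3],3))
```

```text
[4.60103045e-01 3.98986613e-04 2.21257883e-01] [179.45686429 -74.8130781   90.58415898] 2.6
lens 0.88 [0.467 0.317 0.254]
stand 0.91 [ 0.503  0.459 -0.004]
spray 0.77 [0.274 0.336 0.002]
focus 0.79 [0.442 0.22  0.245]
```

View pics/lens1.png

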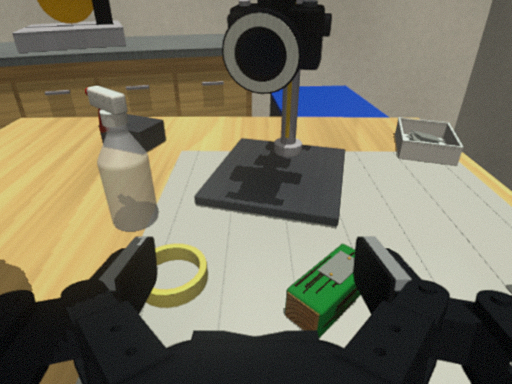

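The ring light is clear, centred at about (261,52); the spray is at (130,170) and the green look-alike at (325,290). Next I'll fit the plane and centre of the ring.

```bash
cat > ring.py <<'E'
from h import *
def ring(fn,cam,c0=np.array([.466,.317,.254])):
    z=np.load(f'pics/{fn}.npz');p=z['p'].astype(int);P=cloud(cam,z['d'],z['W'])
    near=np.linalg.norm(P-c0,axis=-1)<.075
    m=near&(p.min(-1)>75)&((p.max(-1)-p.min(-1))<45)
    Q=P[m]; print(fn,len(Q), 'px', np.round(np.argwhere(m).mean(0)) if len(Q) else '')
    for _ in range(6):
        c=Q.mean(0); n=np.linalg.svd(Q-c,full_matrices=False)[2][2]
        e=(Q-c)@n; Q=Q[abs(e)<max(2*np.std(e),.002)]
    if n[1]>0:n=-n
    c=Q.mean(0); u=np.cross([0,0,1],n);u/=np.linalg.norm(u);v=np.cross(n,u)
    a,b=(Q-c)@u,(Q-c)@v
    (x,y),rr=cv2.minEnclosingCircle(np.c_[a,b].astype('f4'))
    s=np.linalg.lstsq(np.c_[a,b,np.ones(len(a))],a*a+b*b,rcond=None)[0]
    print(len(Q),'centre',np.round(c+x*u+y*v,4),'r',rr,'lsq',np.round(c+u*s[0]/2+v*s[1]/2,4),'n',np.round(n,3),'yaw',np.degrees(np.arctan2(n[1],n[0])),'down',np.degrees(np.arcsin(-n[2])),'rms',e.std())
    return Q
if __name__=='__main__':
    ring('lens1','wrist'); 
    for f in('scene','side'):
        try: ring(f+'0',f)
        except Exception as ex: print(f,ex)
    # stand base edges
    z=np.load('pics/lens1.npz');P=cloud('wrist',z['d'],z['W'])
    m=(abs(P[...,2]-.022)<.006)&(abs(P[...,0]-.5)<.2)&(P[...,1]>.25)&(P[...,1]<.65)&(z['p'].max(-1)<90)
    Q=P[m]; print(len(Q),cv2.minAreaRect((Q[:,:2]*1000).astype('f4')),Q[:,2].mean())
E
python3 ring.py
```

```text
lens1 2300 px [ 51. 261.]
2272 centre [0.4665 0.3154 0.2516] r 0.047111913561820984 lsq [0.4664 0.3153 0.2531] n [-0.258 -0.959 -0.117] yaw -105.0495508955764 down 6.706604626448419 rms 0.0007738120473888566
scene0 96 px [154. 324.]
81 centre [0.4665 0.3155 0.2545] r 0.04909248650074005 lsq [0.4655 0.3159 0.2532] n [-0.245 -0.962 -0.116] yaw -104.30830855935699 down 6.672488049724663 rms 0.0016872510293063218
side0 45 px [224. 161.]
31 centre [0.468  0.3294 0.2564] r 0.04916808381676674 lsq [0.4689 0.3295 0.2557] n [-0.046 -0.969 -0.244] yaw -92.72806354500173 down 14.115127094903789 rms 0.0014432689442646274
8235 ((507.5467224121094, 464.76708984375), (266.68414306640625, 235.60076904296875), 75.01456451416016) 0.020456050184971954
```

Ring fit: lens (0.466, 0.3155, 0.253), view yaw -105°, 6.7° down. Scene, wrist and base all agree; the side camera's 31-point fit is poor, so I'm ignoring it. Now over the wanted sample.

```bash
cat >> h.py <<'E'
def rel(Rt,pt,T=None):
    T=tcp() if T is None else T
    print('turn',np.round(R.from_matrix(T[:3,:3].T@Rt).as_rotvec(degrees=True),2),'shift',np.round(T[:3,:3].T@(np.asarray(pt)-T[:3,3])*1000,1))
def down(yaw): return R.from_euler('xyz',[180,0,yaw],degrees=True).as_matrix()
E
python3 -c "
from h import *
rel(down(-14),[.53,-.266,.19])"
```

```text
turn [-66.67 -52.19  87.23] shift [ -99.7   69.7 -249.1]
```

Call:
{"api": "step_arm", "payload": {
  "targets": [
    [-67, -52, 87, -100, 70, -249, 1],
    [-67, -52, 87, -100, 70, -249, 1],
    [-67, -52, 87, -100, 70, -249, 1],
    [-67, -52, 87, -100, 70, -249, 1],
    [-67, -52, 87, -100, 70, -249, 1],
    [-67, -52, 87, -100, 70, -249, 1],
    [-67, -52, 87, -100, 70, -249, 1],
    [-67, -52, 87, -100, 70, -249, 1],
    [-67, -52, 87, -100, 70, -249, 1],
    [-67, -52, 87, -100, 70, -249, 1],
    [-67, -52, 87, -100, 70, -249, 1],
    [-67, -52, 87, -100, 70, -249, 1],
    [-67, -52, 87, -100, 70, -249, 1],
    [-67, -52, 87, -100, 70, -249, 1],
    [-67, -52, 87, -100, 70, -249, 1],
    [-67, -52, 87, -100, 70, -249, 0.8],
    [-67, -52, 87, -100, 70, -249, 0.8]
  ]
}}

```text
time: 4.5
tool_pos: [0.5294, -0.2664, 0.188]
tool_rot: [-179.9, -0.2, -14.0]
contact_force: [-0.1, -0.6, 0.2]
finger_gap: 0.068
finger_force: 0.0
```

Run:
```python
from h import *
p,d,W=show('wrist','samp')
print(sensors.state()['tool_pos'],sensors.state()['tool_rot'],sensors.state()['time'],sensors.state()['q'])
for n in ('sample','sawn_face'):
    for r in models.mark_of('wrist',n)[:2]: print(n,round(r['confidence'],2),np.round(W[:3,:3]@r['position']+W[:3,3],3))
P=cloud('wrist',d,W)
m=(abs(P[...,0]-.532)<.08)&(abs(P[...,1]+.2656)<.055)&(abs(P[...,2]-.049)<.006)
t=P[m]; r=cv2.minAreaRect((t[:,:2]*1000).astype('f4')); print(len(t),r,np.median(t[:,2]))
q=P[(abs(P[...,0]-.532)<.08)&(abs(P[...,1]+.2656)<.06)&(P[...,2]<.012)];print('floor',np.median(q[:,2]))
```

```text
[ 0.52923597 -0.26680189  0.18796693] [-179.92484088   -0.19598248  -14.09351709] 4.55 [-33.55826799  19.52095964  89.8784476    0.14450872  70.4409137
  70.48693184]
sample 0.75 [ 0.532 -0.265  0.008]
sample 0.63 [ 0.566 -0.068  0.003]
sawn_face 0.56 [ 0.581 -0.274  0.025]
7473 ((531.5377197265625, -264.29547119140625), (48.18051528930664, 109.01145935058594), 76.03894805908203) 0.04903078403132344
floor 0.003730073658132771
```

View pics/samp.png

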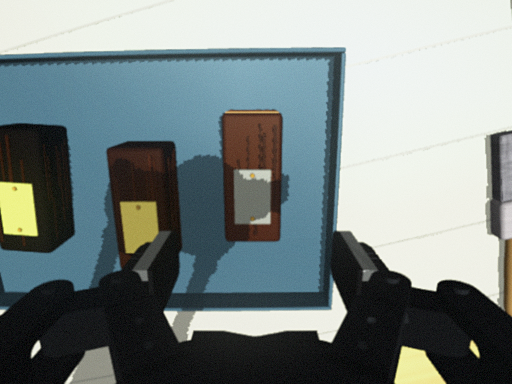

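The grey-tag sample is at (252,175) with its pale edge up the picture at (252,112), i.e. at world +x. It measures 109 x 48 mm, its top is at 49 mm, and there is room on both sides. Descend and grip.

Call:
{"api": "step_arm", "payload": {
  "targets": [
    [0, 0, 0, 1.6, -3, 40, 0.8],
    [0, 0, 0, 1.6, -3, 80, 0.8],
    [0, 0, 0, 1.6, -3, 105, 0.8],
    [0, 0, 0, 1.6, -3, 125, 0.8],
    [0, 0, 0, 1.6, -3, 140, 0.8],
    [0, 0, 0, 1.6, -3, 153, 0.8],
    [0, 0, 0, 1.6, -3, 153, 0.8],
    [0, 0, 0, 1.6, -3, 153, 0.8],
    [0, 0, 0, 1.6, -3, 153, 0.4],
    [0, 0, 0, 1.6, -3, 153, 0.4],
    [0, 0, 0, 1.6, -3, 153, 0.4],
    [0, 0, 0, 1.6, -3, 153, 0.4],
    [0, 0, 0, 1.6, -3, 153, 0.4],
    [0, 0, 0, 1.6, -3, 153, 0.4]
  ],
  "grip_force": 60
}}

```text
time: 6.05
tool_pos: [0.5337, -0.2647, 0.0365]
tool_rot: [179.9, -0.4, -14.1]
contact_force: [-0.6, -1.1, 6.6]
finger_gap: 0.0472
finger_force: 64.3
```

Gripped at a 47 mm gap; lift.

Call:
{"api": "step_arm", "payload": {
  "targets": [
    [0, 0, 0, 0, 0, -10, 0.3],
    [0, 0, 0, 0, 0, -30, 0.3],
    [0, 0, 0, 0, 0, -60, 0.3],
    [0, 0, 0, 0, 0, -100, 0.3],
    [0, 0, 0, 0, 0, -140, 0.3],
    [0, 0, 0, 0, 0, -180, 0.3],
    [0, 0, 0, 0, 0, -200, 0.3],
    [0, 0, 0, 0, 0, -200, 0.3],
    [0, 0, 0, 0, 0, -200, 0.3]
  ]
}}

```text
time: 6.95
tool_pos: [0.5313, -0.2632, 0.2342]
tool_rot: [-179.9, -0.1, -14.1]
contact_force: [0.4, 0.3, -3.8]
finger_gap: 0.0472
finger_force: 63.5
```

Run:
```python
from h import *
p,d,W=show('wrist','held')
s=sensors.state();print(s['tool_pos'],s['tool_rot'],s['time'],s['finger_gap'],s['contact_force'])
iT=np.linalg.inv(tcp())
P=cloud('wrist',d,iT@W)  # tool frame
m=(abs(P[...,0])<.09)&(abs(P[...,1])<.04)&(P[...,2]>-.03)&(P[...,2]<.045)
Q=P[m];c=p[m].astype(int)
print(len(Q),Q.min(0),Q.max(0))
```

```text
[ 0.53091542 -0.2629392   0.23321272] [-1.79903547e+02  8.57930967e-03 -1.40961079e+01] 7.0 0.047237959289759456 [-0.25704195  0.19156822 -3.01458932]
28947 [-0.02362136 -0.03992659 -0.02999894] [0.05341752 0.03999325 0.02845986]
```

View pics/held.png

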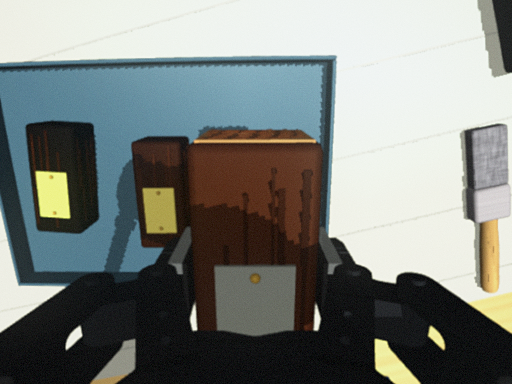

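Held: the block fills (190-322, 130-330), with the pale end at (254,137) and the grey tag on top. Fit the block's pose in the tool frame.

```bash
cat > held.py <<'E'
from h import *
z=np.load('pics/held.npz');m=eyes.camera_model('wrist');P=cloud('wrist',z['d'],m['hand_eye'])
def plane(Q):
    for _ in range(5):
        c=Q.mean(0);n=np.linalg.svd(Q-c,full_matrices=False)[2][2];e=(Q-c)@n;Q=Q[abs(e)<max(2*e.std(),.0008)]
    return c,n,e.std()
Q=P[155:255,202:312].reshape(-1,3);c,n,s=plane(Q);n=-n*np.sign(n[2]);print('top',c,n,s)
E=P[130:138,205:305].reshape(-1,3);ce,ne,se=plane(E);ne*=np.sign(ne[0]);print('end',ce,ne,se)
# outline of the top face in the tool frame
B=P[100:200,150:360].reshape(-1,3);B=B[(abs((B-c)@n)<.0015)]
B=B[(B[:,0]>.0)]
# side edges per x bin
for x in np.arange(.015,.054,.006):
    b=B[abs(B[:,0]-x)<.002]; print(round(x,3),b[:,1].min().round(4),b[:,1].max().round(4), b[:,2].mean().round(4)) if len(b) else 0
print('xmax by y',[ (round(y,3),B[abs(B[:,1]-y)<.003][:,0].max().round(4)) for y in np.arange(-.02,.021,.01)])
E
python3 held.py
```

```text
Traceback (most recent call last):
  File "held.py", line 7, in <module>
    Q=P[155:255,202:312].reshape(-1,3);c,n,s=plane(Q);n=-n*np.sign(n[2]);print('top',c,n,s)
                                             ~~~~~^^^
  File "held.py", line 5, in plane
    c=Q.mean(0);n=np.linalg.svd(Q-c,full_matrices=False)[2][2];e=(Q-c)@n;Q=Q[abs(e)<max(2*e.std(),.0008)]
                  ~~~~~~~~~~~~~^^^^^^^^^^^^^^^^^^^^^^^^^
numpy.linalg.LinAlgError: SVD did not converge
```

```bash
sed -i 's/^def plane(Q):/def plane(Q):\n    Q=Q[~np.isnan(Q[:,0])]; print(len(Q))/' held.py; python3 held.py
```

```text
10958
top [ 0.02988933  0.00034222 -0.01210531] [ 0.00660066 -0.00810683 -0.99994535] 0.000508142534688028
797
end [ 0.05242864 -0.0001602   0.0108659 ] [ 0.99993357 -0.00145205  0.01143418] 0.00017718320125020538
0.033 -0.0233 0.0228 -0.012
0.039 -0.0234 0.0229 -0.012
0.045 -0.0235 0.0229 -0.0119
0.051 -0.0232 0.0222 -0.0113
xmax by y [(np.float64(-0.02), np.float64(0.0522)), (np.float64(-0.01), np.float64(0.0515)), (np.float64(0.0), np.float64(0.0512)), (np.float64(0.01), np.float64(0.0513)), (np.float64(0.02), np.float64(0.0513))]
```

```bash
cat > goal.py <<'E'
from h import *
import sys
def orth(x,z):
    x=x/np.linalg.norm(x);y=np.cross(z,x);y/=np.linalg.norm(y);return np.stack([x,y,np.cross(x,y)],1)
L=np.array([.4662,.3155,.2532]);yaw,dn=np.radians([-105.,6.7])
n=np.array([np.cos(yaw)*np.cos(dn),np.sin(yaw)*np.cos(dn),-np.sin(dn)])
F=np.eye(4);F[:3,:3]=orth(-n,np.array([0,0,1.]));
S=np.eye(4);S[:3,:3]=orth(np.array([1,-.001,.009]),np.array([.009,-.004,-1]));S[:3,3]=[.0525,-.0003,.0105]
def goal(back=0):
    G=F.copy();G[:3,3]=L+n*(.1+back);return G@np.linalg.inv(S)
def avg(k=4):
    Ts=[]
    for _ in range(k): Ts.append(tcp()); eyes.snapshot('wrist')
    T=np.eye(4);T[:3,3]=np.mean([t[:3,3] for t in Ts],0);T[:3,:3]=R.from_matrix([t[:3,:3] for t in Ts]).mean().as_matrix();return T
if __name__=='__main__':
    G=goal(float(sys.argv[1]));print(np.round(G[:3,3],4)); T=avg();rel(G[:3,:3],G[:3,3],T)
    f=T@S;d=f[:3,3]-L;print('face: dist',d@n,'y,z',d@np.cross(F[:3,2],n),d@F[:3,2],sensors.state()['time'],np.round(sensors.state()['q'],1))
E
python3 goal.py 0.06
```

```text
[0.4115 0.1103 0.2384]
turn [  5.68   5.46 -88.93] shift [-206.8 -333.    -4.7]
face: dist 0.5407900613828993 y,z 0.264783131349815 0.0324858624664935 7.2 [-33.1  17.9  85.6   0.1  76.5  70.9]
```

Call:
{"api": "step_arm", "payload": {
  "targets": [
    [0.2, 0.2, -3, -7, -11, 0, 0.3],
    [0.7, 0.7, -11, -26, -42, -1, 0.3],
    [1.1, 1.1, -18, -42, -67, -1, 0.3],
    [1.5, 1.5, -25, -58, -93, -1, 0.3],
    [2, 2, -32, -74, -119, -2, 0.3],
    [2.4, 2.4, -38, -90, -144, -2, 0.3],
    [2.9, 2.8, -45, -106, -170, -2, 0.3],
    [3.3, 3.2, -52, -122, -196, -3, 0.3],
    [3.8, 3.6, -59, -138, -222, -3, 0.3],
    [4.2, 4, -66, -154, -248, -4, 0.3],
    [4.6, 4.5, -73, -170, -273, -4, 0.3],
    [5.1, 4.9, -79, -185, -298, -4, 0.3],
    [5.4, 5.2, -84, -196, -316, -5, 0.3],
    [5.6, 5.4, -87.5, -204, -328, -5, 0.3],
    [5.7, 5.5, -89, -207, -333, -5, 0.3],
    [5.7, 5.5, -89, -207, -333, -5, 0.3],
    [5.7, 5.5, -89, -207, -333, -5, 0.3],
    [5.7, 5.5, -89, -207, -333, -5, 0.3]
  ]
}}

```text
time: 9.0
tool_pos: [0.4129, 0.1089, 0.2393]
tool_rot: [180.0, -7.1, 75.0]
contact_force: [0.6, 0.7, -2.8]
finger_gap: 0.0473
finger_force: 63.3
```

```bash
python3 goal.py 0
python3 - <<'E'
from h import *
show('wrist','stand'); show('scene','scene2')
a=cv2.imread('pics/stand.png');b=cv2.imread('pics/scene2.png')
cv2.imwrite('pics/both2.png',np.hstack([cv2.resize(a,(400,300)),cv2.resize(b[80:260,200:440],(400,300))]))
E
```

```text
[0.427  0.1679 0.2454]
turn [0.26 0.08 0.03] shift [60.9 -1.6  1.6]
face: dist 0.16093285670639249 y,z 0.0016048905457945945 0.0010648711139544138 9.2 [ -0.3   1.6 105.9   7.3  70.8  12.5]
```

View pics/both2.png

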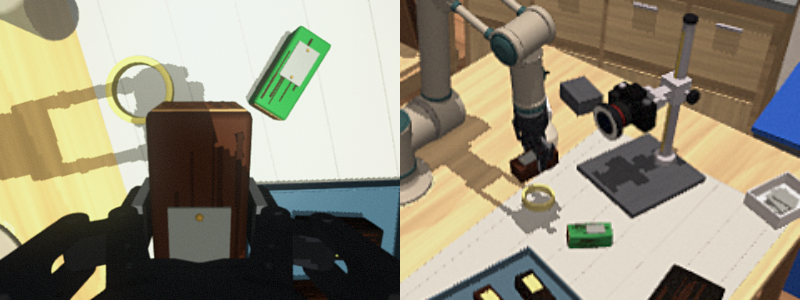

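The block is held square with its pale end toward the lens (right picture: sample at (535,165), ring at (608,122)). The path is clear, so approach by 61 mm.

Call:
{"api": "step_arm", "payload": {
  "targets": [
    [0.2, 0, 0, 10, -1, 1, 0.3],
    [0.2, 0, 0, 25, -1.5, 1.5, 0.3],
    [0.2, 0, 0, 40, -1.5, 1.5, 0.3],
    [0.2, 0, 0, 52, -1.5, 1.5, 0.3],
    [0.2, 0, 0, 59, -1.5, 1.5, 0.3],
    [0.2, 0, 0, 61, -1.5, 1.5, 0.3],
    [0.2, 0, 0, 61, -1.5, 1.5, 0.3],
    [0.2, 0, 0, 61, -1.5, 1.5, 0.3],
    [0.2, 0, 0, 61, -1.5, 1.5, 0.3]
  ]
}}

```text
time: 10.2
tool_pos: [0.4265, 0.1682, 0.2455]
tool_rot: [-179.8, -7.1, 75.0]
contact_force: [0.2, 0.1, -2.8]
finger_gap: 0.047
finger_force: 63.3
```

```bash
python3 goal.py 0
python3 - <<'E'
from h import *
from goal import *
for c in('wrist','scene','side'):
    p,d,W=show(c,'fin_'+c)
    for nm in('sawn_face','lens','focus','sample'):
        for r in models.mark_of(c,nm)[:2]:
            w=W[:3,:3]@r['position']+W[:3,3];e=w-L; print(c,nm,round(r['confidence'],2),np.round(w,3),'along/y/z',np.round([e@n,e@np.cross(F[:3,2],n),e@F[:3,2]],3))
a=cv2.imread('pics/fin_side.png');b=cv2.imread('pics/fin_scene.png')
cv2.imwrite('pics/both3.png',np.hstack([cv2.resize(a[130:340,0:280],(400,300)),cv2.resize(b[80:260,200:440],(400,300))]))
E
sed 's/held.npz/fin_wrist.npz/' held.py > held2.py; python3 held2.py
```

```text
[0.427  0.1679 0.2454]
turn [0.06 0.07 0.07] shift [-0.2  0.4  0.2]
face: dist 0.09979987033394 y,z -0.0004594402558073391 0.00010820913009308882 10.4 [  7.7   3.9 102.5   7.   71.1  20.6]
wrist sawn_face 0.92 [0.508 0.135 0.023] along/y/z [ 0.189  0.087 -0.21 ]
wrist sawn_face 0.89 [0.437 0.221 0.24 ] along/y/z [ 0.1   -0.004 -0.002]
wrist sample 0.64 [ 0.548  0.171 -0.003] along/y/z [ 0.147  0.116 -0.24 ]
wrist sample 0.55 [0.427 0.167 0.217] along/y/z [ 0.157  0.    -0.018]
scene sawn_face 0.96 [ 0.168 -0.255  0.021] along/y/z [ 0.651 -0.14  -0.157]
scene sawn_face 0.6 [0.514 0.134 0.022] along/y/z [ 0.189  0.093 -0.211]
scene lens 0.86 [0.467 0.316 0.258] along/y/z [-0.002  0.     0.005]
scene focus 0.69 [ 0.54  -0.161 -0.001] along/y/z [ 0.468  0.195 -0.201]
scene sample 0.92 [0.55  0.168 0.   ] along/y/z [ 0.15   0.119 -0.237]
scene sample 0.8 [0.429 0.164 0.217] along/y/z [ 0.159  0.003 -0.018]
side sawn_face 0.7 [0.439 0.223 0.242] along/y/z [ 0.097 -0.002  0.001]
side sawn_face 0.58 [0.511 0.128 0.023] along/y/z [ 0.195  0.092 -0.208]
side lens 0.94 [0.463 0.314 0.251] along/y/z [ 0.002 -0.002 -0.002]
side sample 0.9 [ 0.17  -0.31  -0.004] along/y/z [ 0.707 -0.124 -0.176]
side sample 0.62 [0.422 0.17  0.218] along/y/z [ 0.155 -0.005 -0.017]
10952
top [ 0.02915886  0.00091041 -0.01216816] [ 0.00611865 -0.00635439 -0.99996109] 0.0004962669745427615
795
end [0.05170764 0.00047994 0.01093807] [ 0.99992017 -0.00137142  0.01256066] 0.00017652033167897738
0.033 -0.0226 0.0236 -0.0121
0.039 -0.0227 0.0234 -0.012
0.045 -0.0227 0.0235 -0.012
0.051 -0.0222 0.0228 -0.0112
xmax by y [(np.float64(-0.02), np.float64(0.0505)), (np.float64(-0.01), np.float64(0.0505)), (np.float64(0.0), np.float64(0.0505)), (np.float64(0.01), np.float64(0.0508)), (np.float64(0.02), np.float64(0.0507))]
```

View pics/both3.png

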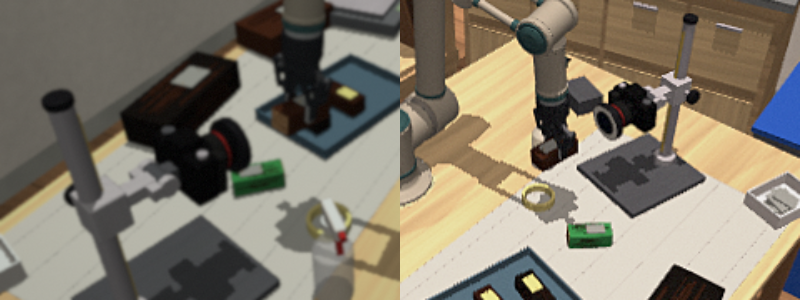

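The pale end is in front of the lens: (283,118) on the left, with the ring at (232,145). Fit and networks put it 100 mm out and within a few mm of centre; nothing else has moved. Hand in.

```bash
python3 -c "
from rig import job; print(job.sign_off())"
```

```text
the job is handed in; nothing more can be done
None
```

The grey-tag sample is held steady with its pale end square to the lens, tag on the camera's upper side. By my measurements it is about 100 mm from the ring light and within a few mm of centre, and the job is handed in.

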